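# Set the pottery wheel to speed three

### The arm

A 6-joint arm with a two-finger parallel gripper is mounted at the origin on the work surface. World frame = base frame: x ahead of the robot, y to its left, z up, the work surface at z = 0. Lengths are in m, angles in rad, forces in N, time in s.
With the tool pointing down it reaches from about 0.375 to 0.9 m from the base axis. Payload 3.1 kg.
Tool frame: the origin (TCP) lies on the centre line of the jaws, within the pads' length; the fingertips stand 25 mm ahead of it and the grasp point (between the pads) lies 6 mm ahead of it; x points along the fingers, y is the direction in which the jaws open and shut, and the axes are right-handed (so a half turn about x gives the same grasp; the last joint's range is limited). The gripper opens to 87 mm and grips with 3 to 60 N. Pads are 19 mm wide; open, the fingers measure 117 mm over their backs; the gripper's body (75 mm by 190 mm) begins 51 mm behind the grasp point.
Start: joints at [-1.498, 0.527, 1.433, -0, 1.181, -0.178], TCP at [0.156, -0.605, 0.248] pointing down, gripper open.
Joint ranges: [-3.08, 3.08], [-0.75, 2.2], [0.22, 2.44], [-1.43, 4.57], [0, 2.65], [-2.85, 2.85]. Speed limits (rad/s): [2.79, 2.79, 3.14, 3.14, 3.14, 3.14].

### API

Orientations are given as a unit quaternion [x, y, z, w].
In Python, from rig import robot gives the robot as it stands. The module is installed in compiled form; this text tells all that it offers.
- The arm moves only by the tool move_arm, never from a script. Its argument "commands" is a list of rows, each a list of 5 numbers: the gripper's target within -1 to 1 (shut at 1, half-way at 0, fully open at -1), then the shift along the tool's x, y, z in mm, then the turn about the tool's x in degrees. A call has 1 to 8 rows; each row is the pose to reach, as a shift and turn from the pose commanded when the call began, along the tool's axes at that moment; what a row does not reach only later rows make up. A row lasts 1/12 s, in which the tool goes at most 41.7 mm and 7.16 degrees, less where a joint would pass 70% of its speed; a pose out of reach is approached as far as the arm can. A call with a gripper value outside its range is refused whole. The fingers move at their own pace and stop on an object; "newtons" is the grip in N (left out, the last holds). Time passes only in rows, so rows that repeat a pose let the fingers close. It gives the time, the measured TCP pose, the force and the opening at its end, in the units of the state.
- robot.get_obs(): the state, without advancing time (a new reading comes with each control period).
- robot.camera(name): name is "scene" or "top" or "wrist"; returns a dict with "image" (384x512x3 uint8, red, green, blue), "fx", "fy", "cx", "cy" (pixels), "xyz" and "rotation" of the camera in the world; the wrist camera has in their place "tool_from_camera" (4x4, takes a point from camera to tool coordinates, whose origin is the TCP and whose axes are the tool frame's). Camera axes: x right, y down, z forward; pixel columns grow to the right and rows downward; lengths in m; the calibration is good to about 2 mm. A picture is of the moment at which its call begins: read the wrist's pose just before it. There is no depth.
- robot.hand_in(): hands the job in, once; it reports no verdict.
Trained networks look in a picture, given as the dict that the camera call returned (one of the last four; its "shot" number tells which), for a name from the list of things; names that differ only in an ending like _2 or _b are one class to them, and where a whole thing is asked for, a point or a joint stands for the part that bears it (a point fixed in the world has none). Each returns a list of dicts, best first, with "p" (0 to 1); they miss things now and then, are a little off and sometimes report something else, mostly with a low value. They report only what shows in the picture. A call takes as long as a camera call.
- robot.regions_of(picture, name): "pixels" (384x512 bool, what is visible of it) and "bbox" ([left, top, right, bottom] in pixels, round what is visible of it).
The state is a dict: "time": time; "q": joint angles; "joint_velocities": joint speeds; "joint_torque": joint torques, N m; "position": TCP position; "tool_rot": TCP orientation; "ft_force": force on the tool from outside, world axes, zero at the start; "moment": the same for the moment, N m; "grip_width": finger opening in m.
Only numpy, scipy, OpenCV 4.12 (cv2) and the standard library are available. Lean on these libraries where they do the work, as an engineer would, in place of code of your own. Each camera call takes 0.05 s, during which the arm holds its last target.

### The job

On the little pottery wheel, push the orange speed lever with a fingertip all the way back to its off stop (the end with the red dot), then push it gently the other way and count the clicks: stop at the third click, without going past it, and leave it seated there. Only push the lever, never pinch it between the fingers. Leave the clay bowl on the wheel and the jar, cup and brush around it where they are.

Things in the scene. Friction and masses are not known exactly. Their poses are not given: they have to be found in the camera images.
- wheel: Table-top pottery wheel, fixed. Origin: centre of its underside, on the table; z up, x from its front deck (robot's side) to the wheel head, y to the left seen from the front. Grey deck: x -150 to -50 mm, y +-150, top 60 mm above the table. Blue body behind: x -50 to 170, y +-150, 85 mm high. The lever's slot runs along y in the deck at x = -105, y from -58 to +58, in a flush black bezel.
- speed_lever (a joint): Lever travel along the wheel's +y, in m: 0 at the off stop (red dot end), 0.086 at the fast stop. Five clicks: it rests at 0.020, 0.036, 0.052 (third), 0.068, 0.084. Ridges 8 mm before each click. Leaving a seat takes a push of about 7 to 10 N; the push falls towards the ridge, past which the lever snaps into the next seat by itself. Under 1 N from 0 to 0.004. Starts in click 1, 2 or 3.
- lever_top (a point): Centre of the top of the lever's orange grip, a fin 34 mm along the wheel's x, 14 mm along its y (the way it slides) and 34 mm tall, from 6 to 40 mm above the deck. At travel q (mm) it lies in the wheel's frame at x = -105, y = -43 + q, z = 100 mm. The deck is flat and clear along the slot on both sides of the fin, out to y = +-150.
- off_dot (a point): Centre of the flat red dot, 16 mm across, on the deck in line with the slot at y = -98 mm of the wheel: it marks the off end. A smaller white dot at y = +98 marks the fast end. The clicks have no marks.
- wheel_head (a point): Centre of the top of the aluminium wheel head, a fixed disc 190 mm in diameter behind the deck: x = +55, y = 0, z = 105 mm in the wheel's frame.
- bowl: Terracotta bowl, loose, 110 mm across the rim, 50 mm high, standing near the centre of the wheel head (its rim is 155 mm above the table); origin at the centre of its underside.
- jar: Amber glass glaze jar with a green cap, loose, 64 mm in diameter, 100 mm high, on the table left of the wheel; origin at the centre of its underside.
- cup: Blue ceramic cup, loose, 76 mm across, 85 mm high, on the table right of the wheel; origin at the centre of its underside.
- brush: Flat glaze brush, loose, 180 mm long, about 42 mm wide and 20 mm thick, lying on the table in front of the wheel, between it and the robot; origin at the centre of its underside, x along it towards the bristles.

How it is judged:
On the way, in this order (a step that is already met when the one before it is completed fails the run):
1. the lever is fully back at its off stop (value of joint speed_lever below 0.005 m), for 0.1 s.
2. the lever has clicked into the third detent (value of joint speed_lever between 0.048 and 0.056 m), for 0.2 s.
At the end, for the whole second after the job is handed in: The lever rests, still, in the third click (travel 52 mm, within 4 mm), after having been back at the off stop (within 5 mm); bowl, jar, cup and brush within 15 mm of where they stood (all of step 2 and velocity of joint speed_lever between -0.005 and 0.005 m/s and distance of each of bowl, jar, cup, brush from where it was at the start of the episode below 0.015 m); the robot touches nothing.
It fails at once if the lever was pushed past the third click (over the ridge to the fourth) (value of joint speed_lever above 0.06 m).
It fails at once if the lever was pinched: both its faces pressed at once (contact force between the fingers and speed_lever_c0 above 3 N and contact force between the fingers and speed_lever_c1 above 3 N).
It fails at once if the lever was pushed roughly (over 30 N) (contact force between anything else and speed_lever_c0 above 30 N or contact force between anything else and speed_lever_c1 above 30 N).
It fails at once if the bowl, jar, cup or brush was moved or lifted (distance of any of bowl, jar, cup, brush from where it was at the start of the episode above 0.015 m).
It also fails if it takes over 72 s, if anything falls off the work surface, if the arm or the gripper's body presses on something with over 40 N, if the wrist force passes 120 N, or if a joint passes its speed limit or range.

## Working session

There is one attempt and no reset: what is moved stays moved. The work goes in short steps, Python scripts to look and compute and a tool call to move; the robot and the scene stay as the last step left them, time stands still between calls to the robot, and variables do not carry over. Pictures are saved under pics/ and viewed, and the job is handed in when it is done.

Besides the shell and the picture viewer there is one more tool, called by a JSON object that holds its "fn" and its "kwargs", one argument or row to a line. move_arm: Moves the arm, as the interface text tells. Its arguments: {"type":"object","properties":{"commands":{"type":"array","items":{"type":"array","items":{"type":"number"}}},"newtons":{"type":"number"}},"required":["commands"]}

```bash
mkdir -p pics
cat > h.py <<'E'
import numpy as np, cv2
from rig import robot
def save(d,n): cv2.imwrite(f'pics/{n}.png', d['image'][:,:,::-1])
E
python3 - <<'E'
from h import *
o=robot.get_obs(); print(o)
ims=[]
for c in('scene','top','wrist'):
    d=robot.camera(c); save(d,c+'0'); print(c,{k:v for k,v in d.items() if k!='image'})
    for n in ['off_dot','speed_lever','wheel_head','wheel','bowl','jar','cup','brush','lever_top']:
        try:
            r=robot.regions_of(d,n)
            print(n,[(round(x['p'],2),x['bbox'],np.argwhere(x['pixels']).mean(0)[::-1].round(1)) for x in r[:2]])
        except Exception as e: print(n,e)
E
```

```text
{'time': 0.0, 'q': array([-1.49747560e+00,  5.28486587e-01,  1.43389917e+00,  6.72642400e-06,
        1.18136570e+00, -1.78527517e-01]), 'joint_velocities': array([ 0.00130176, -0.00038492,  0.00019597, -0.00321187,  0.00061051,
       -0.00133674]), 'joint_torque': array([-1.18643416e-03, -4.40049076e+01, -1.76591814e+01,  6.33326964e-02,
        5.83714270e-02, -1.73566814e-04]), 'position': array([ 0.15571014, -0.60460041,  0.24656001]), 'tool_rot': array([ 0.70154996,  0.0895678 , -0.70146531,  0.08804364]), 'ft_force': array([ 0.4449987 , -0.30503817,  0.42883852]), 'moment': array([-0.00869867,  0.03458248, -0.00558618]), 'grip_width': 0.08701900991498956}
scene {'fx': 446.53074764932353, 'fy': 446.53074764932353, 'cx': 246.83266535843114, 'cy': 193.25077693837318, 'xyz': array([1.31678583, 0.63634662, 0.75433059]), 'rotation': array([ 0.3832007 ,  0.80358174, -0.40847869, -0.20139206]), 'shot': 1}
off_dot [(0.92, [130.0, 170.1, 297.5, 342.2], array([215.3, 237.2])), (0.35, [184.1, 182.1, 233.5, 218.1], array([209.3, 202.2]))]
speed_lever [(0.54, [234.3, 179.5, 244.8, 189.8], a
[... 1428 characters left out ...]
236.7, 228.1, 298.8, 257.0], array([264.5, 243.2]))]
lever_top [(0.42, [261.7, 197.0, 269.9, 207.0], array([265.9, 202.6]))]
wrist {'fx': 324.75773844452544, 'fy': 324.75773844452544, 'cx': 253.2495643743587, 'cy': 191.54901192932854, 'tool_from_camera': array([[ 3.94266065e-04, -2.68702482e-01,  9.63223142e-01,
        -1.37418661e-01],
       [ 9.99999741e-01,  6.85991049e-04, -2.17954134e-04,
        -5.02688647e-04],
       [-6.02197637e-04,  9.63222978e-01,  2.68702683e-01,
        -7.29953129e-02],
       [ 0.00000000e+00,  0.00000000e+00,  0.00000000e+00,
         1.00000000e+00]]), 'shot': 3}
off_dot []
speed_lever []
wheel_head []
wheel []
bowl []
jar []
cup []
brush []
lever_top []
```

Run:
```python
import cv2
a=cv2.imread('pics/top0.png')[90:270,160:370]
cv2.imwrite('pics/top0c.png',cv2.resize(a,None,fx=3.3,fy=3.3,interpolation=cv2.INTER_CUBIC))
```

```text
(no output)
```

View pics/scene0.png

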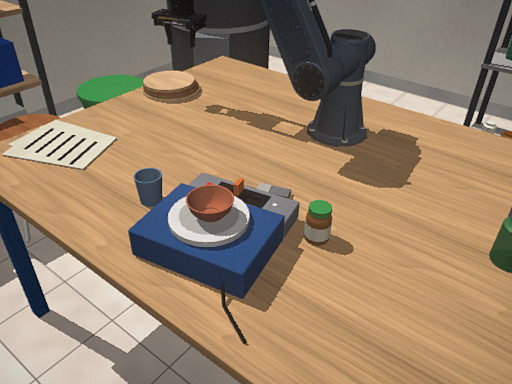

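```bash
ls pics
```

```text
scene0.png
top0.png
top0c.png
wrist0.png
```

View pics/top0.png

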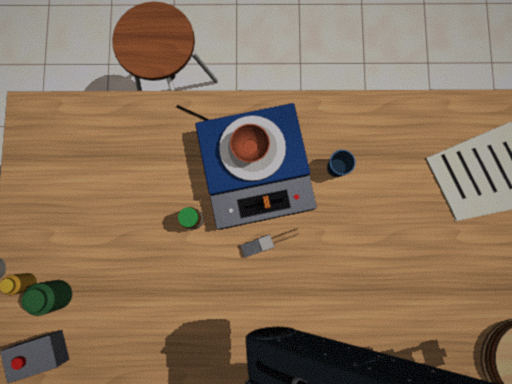

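The top view shows the wheel at about (258,165), with the red dot at (296,197), the white dot at (231,211) and the orange lever at (266,202). The jar is on the left, the cup on the right, and the brush lies in front at (268,243). Next I'll refine these positions.

```bash
cat >> h.py <<'E'
from scipy.spatial.transform import Rotation as R
def ray(d,u,v):
    r=np.array([(u-d['cx'])/d['fx'],(v-d['cy'])/d['fy'],1.]); return R.from_quat(d['rotation']).apply(r)
def at(d,u,v,z):
    r=ray(d,u,v); return d['xyz']+r*(z-d['xyz'][2])/r[2]
def proj(d,p):
    c=R.from_quat(d['rotation']).inv().apply(np.asarray(p)-d['xyz']); return np.array([d['fx']*c[0]/c[2]+d['cx'],d['fy']*c[1]/c[2]+d['cy']])
def cen(d,box,f):
    l,t,r,b=box; im=d['image'][t:b,l:r].astype(float); w=f(im[...,0],im[...,1],im[...,2]).clip(0); 
    yy,xx=np.mgrid[t:b,l:r]; return (w*xx).sum()/w.sum(),(w*yy).sum()/w.sum(),w.sum()
E
python3 - <<'E'
from h import *
d=robot.camera('top')
red=cen(d,(288,190,304,204),lambda r,g,b:(r-np.maximum(g,b)-50))
org=cen(d,(256,192,277,212),lambda r,g,b:(r-b-60))
im=d['image']; print(im[205:217,224:238].min(2))
wh=cen(d,(225,205,237,216),lambda r,g,b:np.minimum(np.minimum(r,g),b)-150)
print(red,org,wh)
P=at(d,*red[:2],.06);W=at(d,*wh[:2],.06);L=at(d,*org[:2],.1)
print(P,W,np.linalg.norm(P-W),L)
yv=(W-P)/np.linalg.norm(W-P); xv=np.array([yv[1],-yv[0],0]); mid=(P+W)/2; o=mid+.105*xv; o[2]=0
print('yaw',np.degrees(np.arctan2(xv[1],xv[0])),'o',o)
print('lever in wheel', (L-o)@xv,(L-o)@yv,'q',(L-o)@yv+.043)
for z in (.08,.1):
  L=at(d,*org[:2],z);print((L-o)@xv,(L-o)@yv+.043)
H=o+.055*xv+[0,0,.105]; print('head proj',proj(d,H))
ds=robot.camera('scene'); print(proj(ds,P),proj(ds,W),proj(ds,H))
for n,z in(('jar',.1),('cup',.085),('brush',.02),('bowl',.155)):
  r=robot.regions_of(d,n)[0]['pixels']; u,v=np.argwhere(r).mean(0)[::-1]; q=at(d,u,v,z); print(n,q,(q-o)@xv,(q-o)@yv)
c=ds['image'][165:225,170:310];cv2.imwrite('pics/s1.png',cv2.resize(c[:,:,::-1],None,fx=5,fy=5,interpolation=cv2.INTER_CUBIC))
c=d['image'][180:265,210:330];cv2.imwrite('pics/t1.png',cv2.resize(c[:,:,::-1],None,fx=6,fy=6,interpolation=cv2.INTER_CUBIC))
E
```

```text
[[ 98 102 105 104 104 105 105 101 103 102 102 104 101  85]
 [103 105 101  94 102 102 100  92  98 105 103 106 105  98]
 [100 102  93  98 100 103 107 101  99  93 100 100 106  96]
 [100  95  97 102 102 122 131 134 119 108  99 102  99 104]
 [ 98 104  99  97 110 145 169 172 146 111 100 106 104 100]
 [ 99 103 101  94  98 159 182 182 159 119 101 101 102 101]
 [ 96 100  89  95  95 146 173 171 149 111 101 101 101 103]
 [ 99  96 102  98  97 113 142 135 114  98 104 103 101 108]
 [104  99  99  99  97  98 102 109  96 103 103 100 101 102]
 [100  92  98  99  96  98  97  99 101 100 100 100  97  97]
 [ 95  99  99 100  95  97 100  96  98  99 106  94 104 102]
 [102 101 100  99  94  99  99  93  97  98 102 101 101 103]]
(np.float64(296.1025641025641), np.float64(196.43809523809523), np.float64(1365.0)) (np.float64(266.12541254125415), np.float64(201.4896489648965), np.float64(3333.0)) (np.float64(230.50299401197606), np.float64(210.01796407185628), np.float64(167.0))
[ 0.59695076 -0.06500647  0.06      ] [0.55768251 0.126779   0.06      ] 0.19576430043275866 [0.57805004 0.02404583 0.1       ]
yaw 11.571430572814496 o [0.68018255 0.05194815 0.        ]
lever in wheel -0.10565361736312213 -0.006848516009707561 q 0.036151483990292436
-0.10366890124370828 0.03512195224405291
-0.10565361736312213 0.036151483990292436
head proj [252.16573428 146.99370561]
[208.42565421 184.7278305 ] [273.94646664 205.1442744 ] [208.138869   214.68073793]
jar [0.5307123  0.23730649 0.1       ] -0.10925140220220704 0.21157315122990866
cup [ 0.69068439 -0.19215876  0.085     ] -0.038676872837709916 -0.24125209457942726
brush [0.46274807 0.02416974 0.02      ] -0.21858726778107831 0.016401232569492927
bowl [0.73424456 0.07020827 0.155     ] 0.05662600357254553 0.0070447150880594694
```

View pics/t1.png

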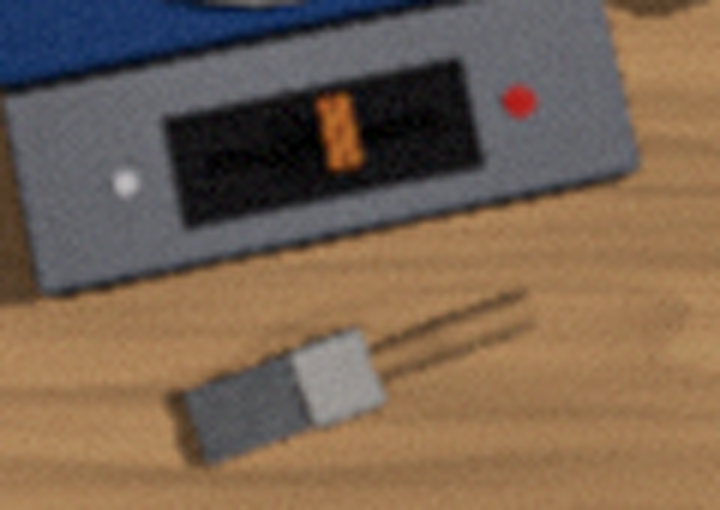

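```bash
cat >> h.py <<'E'
O=np.array([0.68018,0.05195,0.]);YAW=np.radians(11.57)
XV=np.array([np.cos(YAW),np.sin(YAW),0]);YV=np.array([-np.sin(YAW),np.cos(YAW),0])
def state(tgt=None):
    o=robot.get_obs(); T=R.from_quat(o['tool_rot']); M=T.as_matrix(); p=o['position']; w=p-O
    print('t',round(o['time'],2),'wheel mm',np.round([w@XV*1e3,w@YV*1e3,p[2]*1e3],1),'F wheel',np.round([o['ft_force']@XV,o['ft_force']@YV,o['ft_force'][2]],2),'grip',round(o['grip_width']*1e3,1))
    h=np.degrees(np.arctan2(M[1,1],M[0,1])); print('tool y heading',h.round(2),'x axis',M[:,0].round(3),'q6',o['q'][5].round(3))
    if tgt is not None:
        g=O+tgt[0]*1e-3*XV+tgt[1]*1e-3*YV; g[2]=tgt[2]*1e-3
        # turn about tool x(down): positive turn reduces heading
        print('shift mm',(M.T@(g-p)*1e3).round(1)); dh=(h-(90+np.degrees(YAW))+90)%180-90; print('turn',dh.round(2))
E
python3 -c "
from h import *
state((-105,38,200))"
```

```text
t 1.8 wheel mm [-645.6 -538.7  247.6] F wheel [ 0.02 -0.36  0.4 ] grip 87.1
tool y heading -75.57 x axis [ 0. -0. -1.] q6 -0.178
shift mm [  47.6 -549.  -568.7]
turn 2.86
```

{"fn": "move_arm", "kwargs": {
  "commands": [
    [1,0,-220,-228,2.86],
    [1,0,-220,-228,2.86],
    [1,0,-220,-228,2.86],
    [1,0,-220,-228,2.86],
    [1,0,-220,-228,2.86],
    [1,0,-220,-228,2.86],
    [1,0,-220,-228,2.86],
    [1,0,-220,-228,2.86]
  ],
  "newtons": 40
}}

```text
time: 2.47
position: [0.3226, -0.3314, 0.2476]
tool_rot: [0.703, 0.073, -0.703, 0.071]
ft_force: [0.8, -0.7, -0.5]
grip_width: 0.0415
```

```bash
python3 -c "
from h import *
state((-105,38,200))"
```

```text
t 2.47 wheel mm [-427.2 -303.8  247.6] F wheel [ 0.68 -0.87 -0.53] grip 41.5
tool y heading -78.34 x axis [-0.     0.002 -1.   ] q6 0.325
shift mm [  48.5 -341.2 -322.7]
turn 0.09
```

{"fn": "move_arm", "kwargs": {
  "commands": [
    [1,0,-341,-322,0],
    [1,0,-341,-322,0],
    [1,0,-341,-322,0],
    [1,0,-341,-322,0],
    [1,0,-341,-322,0],
    [1,0,-341,-322,0],
    [1,0,-341,-322,0],
    [1,0,-341,-322,0]
  ]
}}

```text
time: 3.13
position: [0.4982, -0.0501, 0.2479]
tool_rot: [0.704, 0.071, -0.703, 0.071]
ft_force: [1.4, -0.9, -0.0]
grip_width: 0.0008
```

```bash
python3 -c "
from h import *
state((-105,38,200))"
```

```text
t 3.13 wheel mm [-198.7  -63.5  247.9] F wheel [ 1.18 -1.21 -0.03] grip 0.8
tool y heading -78.42 x axis [ 0.001 -0.    -1.   ] q6 1.045
shift mm [  47.9 -101.5  -93.7]
turn 0.01
```

{"fn": "move_arm", "kwargs": {
  "commands": [
    [1,0,-95,-88,0],
    [1,0,-95,-88,0],
    [1,0,-95,-88,0],
    [1,0,-95,-88,0],
    [1,0,-95,-88,0],
    [1,0,-95,-88,0]
  ]
}}

```text
time: 3.63
position: [0.564, 0.0587, 0.2472]
tool_rot: [-0.703, -0.072, 0.704, -0.072]
ft_force: [0.7, -1.0, -0.1]
grip_width: 0.0003
```

```bash
python3 -c "
from h import *
state((-105,38,140))
d=robot.camera('wrist');save(d,'w1')"
```

```text
t 3.63 wheel mm [-112.5   29.9  247.2] F wheel [ 0.52 -1.14 -0.09] grip 0.3
tool y heading -78.36 x axis [-0.001 -0.001 -1.   ] q6 1.275
shift mm [107.2  -8.1  -7.6]
turn 0.07
```

View pics/w1.png

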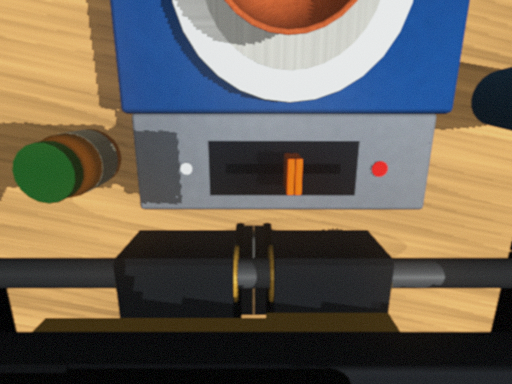

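The wrist view shows the white dot at (187,169), the red dot at (379,169) and the lever at about (293,174). The shut fingertips are at (253,245). I'll cross-check the wheel pose against this picture.

```bash
cat >> h.py <<'E'
def wcam():
    o=robot.get_obs(); d=robot.camera('wrist'); T=np.eye(4);T[:3,:3]=R.from_quat(o['tool_rot']).as_matrix();T[:3,3]=o['position']
    C=T@d['tool_from_camera']; d['xyz']=C[:3,3]; d['rotation']=R.from_matrix(C[:3,:3]).as_quat(); return d
def W(p): return np.round([(p-O)@XV*1e3,(p-O)@YV*1e3,p[2]*1e3],1)
E
python3 - <<'E'
from h import *
state()
d=wcam()
red=cen(d,(365,158,393,182),lambda r,g,b:(r-np.maximum(g,b)-60))
wh=cen(d,(176,158,200,180),lambda r,g,b:np.minimum(np.minimum(r,g),b)-170)
org=cen(d,(275,145,312,200),lambda r,g,b:(r-b-60))
print(red,wh,org,'expect y -98, +98 ; x -105',W(at(d,*red[:2],.06)),W(at(d,*wh[:2],.06)))
for q in (20,36,52): print(q,[proj(d,O+(x*XV+(-43+q+y)*YV)*1e-3+[0,0,.1]).round(1) for x,y in((-88,-7),(-88,7),(-122,-7),(-122,7))])
c=d['image'][130:210,250:340];cv2.imwrite('pics/w2.png',cv2.resize(c[:,:,::-1],None,fx=6,fy=6,interpolation=cv2.INTER_CUBIC))
E
```

```text
t 3.68 wheel mm [-112.9   29.2  247.3] F wheel [-0.6  -0.96  1.16] grip 0.5
tool y heading -78.45 x axis [-0.001 -0.    -1.   ] q6 1.275
(np.float64(378.5976224441274), np.float64(167.69495958155017), np.float64(21030.0)) (np.float64(185.36926108374385), np.float64(167.91487684729063), np.float64(5075.0)) (np.float64(293.3275871459695), np.float64(175.54655501089326), np.float64(73440.0)) expect y -98, +98 ; x -105 [-105.6  -97.7   60. ] [-105.9   98.8   60. ]
20 [array([320.9, 157.1]), array([305. , 157.1]), array([318.8, 194.1]), array([303.4, 194.1])]
36 [array([302.8, 157.1]), array([286.9, 157.1]), array([301.2, 194.1]), array([285.9, 194.1])]
52 [array([284.7, 157.1]), array([268.8, 157.1]), array([283.7, 194.1]), array([268.3, 194.1])]
```

View pics/w2.png

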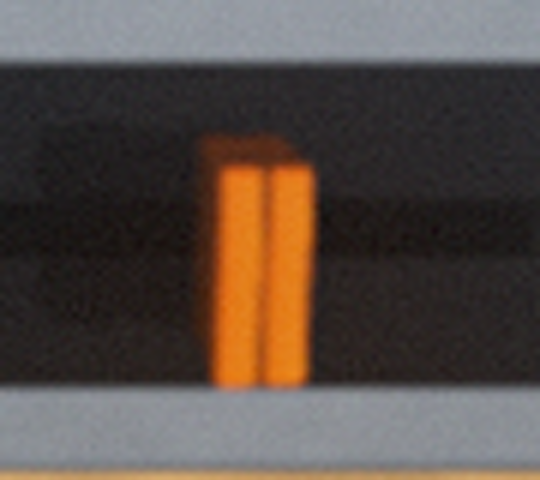

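{"fn": "move_arm", "kwargs": {
  "commands": [
    [1,37,-8,-7,0],
    [1,75,-8,-7,0],
    [1,110,-8,-7,0],
    [1,110,-8,-7,0]
  ]
}}

```text
time: 4.07
position: [0.5643, 0.0664, 0.1316]
tool_rot: [-0.698, -0.071, 0.709, -0.07]
ft_force: [-0.0, 1.1, 0.5]
grip_width: 0.0007
```

```bash
python3 -c "
from h import *
state((-105,36,98))"
```

```text
t 4.07 wheel mm [-110.6   37.4  131.6] F wheel [0.19 1.08 0.46] grip 0.7
tool y heading -78.59 x axis [-0.015  0.001 -1.   ] q6 1.293
shift mm [33.5  1.5 -6.1]
turn -0.16
```

{"fn": "move_arm", "kwargs": {
  "commands": [
    [1,25,0,0,0],
    [1,38,0,0,0],
    [1,38,0,0,0],
    [1,38,0,0,0]
  ]
}}

```text
time: 4.4
position: [0.57, 0.0668, 0.1007]
tool_rot: [0.704, 0.071, -0.703, 0.071]
ft_force: [-0.4, 0.2, 0.7]
grip_width: 0.0005
```

```bash
python3 -c "
from h import *
state((-105,36,98))
d=wcam();save(d,'w3');d=robot.camera('scene');c=d['image'][130:240,150:320];cv2.imwrite('pics/s3.png',cv2.resize(c[:,:,::-1],None,fx=4,fy=4));state()"
```

```text
t 4.4 wheel mm [-104.9   36.6  100.7] F wheel [-0.39  0.25  0.68] grip 0.5
tool y heading -78.53 x axis [ 0. -0. -1.] q6 1.293
shift mm [2.7 0.6 0.1]
turn -0.1
t 4.5 wheel mm [-104.    36.8  101.6] F wheel [-0.84  0.21  0.2 ] grip 0.7
tool y heading -78.49 x axis [ 0.003 -0.    -1.   ] q6 1.293
```

View pics/w3.png

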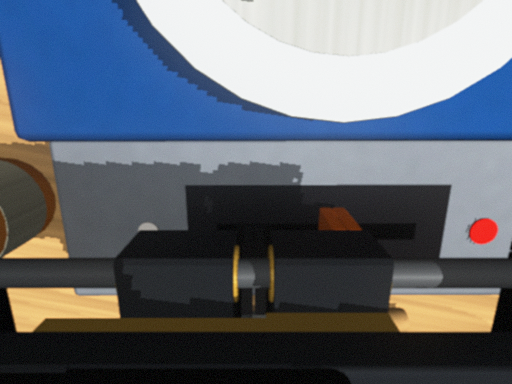

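View pics/s3.png

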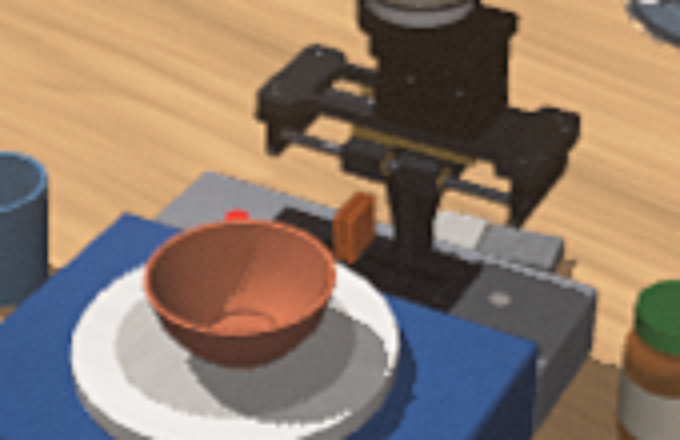

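{"fn": "move_arm", "kwargs": {
  "commands": [
    [1,0,8,0,0],
    [1,0,14,0,0],
    [1,0,16,0,0],
    [1,0,18,0,0],
    [1,0,18,0,0]
  ]
}}

```text
time: 4.92
position: [0.5737, 0.0496, 0.0999]
tool_rot: [0.704, 0.071, -0.703, 0.071]
ft_force: [-0.2, 0.4, 0.1]
grip_width: 0.0005
```

```bash
python3 -c "
from h import *
state((-105,0,100))"
```

```text
t 4.92 wheel mm [-104.8   19.1   99.9] F wheel [-0.1   0.4   0.13] grip 0.5
tool y heading -78.48 x axis [ 0.001 -0.    -1.   ] q6 1.262
shift mm [-0.1 19.1  0.2]
turn -0.05
```

{"fn": "move_arm", "kwargs": {
  "commands": [
    [1,0,1.5,0,0],
    [1,0,3,0,0],
    [1,0,4.5,0,0],
    [1,0,6,0,0],
    [1,0,6,0,0]
  ]
}}

```text
time: 5.33
position: [0.5747, 0.0442, 0.0995]
tool_rot: [0.704, 0.071, -0.704, 0.071]
ft_force: [0.2, -0.3, 0.1]
grip_width: 0.0008
```

```bash
python3 -c "
from h import *
state((-105,0,100))"
```

```text
t 5.33 wheel mm [-104.9   13.6   99.5] F wheel [ 0.1  -0.33  0.06] grip 0.8
tool y heading -78.44 x axis [ 0. -0. -1.] q6 1.252
shift mm [-0.5 13.6  0.1]
turn -0.01
```

{"fn": "move_arm", "kwargs": {
  "commands": [
    [1,0,1,0,0],
    [1,0,2,0,0],
    [1,0,3,0,0],
    [1,0,3,0,0]
  ]
}}

```text
time: 5.67
position: [0.5752, 0.0413, 0.0995]
tool_rot: [-0.703, -0.071, 0.704, -0.071]
ft_force: [-0.3, -0.9, -0.8]
grip_width: 0.0007
```

```bash
python3 -c "
from h import *
state((-105,0,100))"
```

```text
t 5.67 wheel mm [-105.    10.6   99.5] F wheel [-0.44 -0.86 -0.77] grip 0.7
tool y heading -78.44 x axis [-0.  0. -1.] q6 1.247
shift mm [-0.5 10.6  0. ]
turn -0.01
```

{"fn": "move_arm", "kwargs": {
  "commands": [
    [1,0,1,0,0],
    [1,0,2,0,0],
    [1,0,3,0,0],
    [1,0,3,0,0]
  ]
}}

```text
time: 6.0
position: [0.5754, 0.0397, 0.0996]
tool_rot: [-0.703, -0.072, 0.704, -0.07]
ft_force: [-0.4, 5.2, 1.0]
grip_width: 0.0002
```

```bash
python3 -c "
from h import *
state((-105,0,100))"
```

```text
t 6.0 wheel mm [-105.1    9.1   99.6] F wheel [0.68 5.12 0.98] grip 0.2
tool y heading -78.48 x axis [-0.001  0.002 -1.   ] q6 1.242
shift mm [-0.5  9.1 -0.1]
turn -0.05
```

{"fn": "move_arm", "kwargs": {
  "commands": [
    [1,0,1,0,0],
    [1,0,2,0,0],
    [1,0,3,0,0],
    [1,0,4,0,0],
    [1,0,5,0,0],
    [1,0,6,0,0],
    [1,0,7,0,0],
    [1,0,8,0,0]
  ]
}}

```text
time: 6.67
position: [0.5776, 0.03, 0.0996]
tool_rot: [0.704, 0.071, -0.703, 0.072]
ft_force: [-0.2, -0.7, 0.4]
grip_width: 0.0006
```

```bash
python3 -c "
from h import *
state((-105,0,100))"
```

```text
t 6.67 wheel mm [-104.9   -1.    99.6] F wheel [-0.35 -0.59  0.39] grip 0.6
tool y heading -78.43 x axis [ 0.    -0.001 -1.   ] q6 1.229
shift mm [-0.4 -1.   0.1]
turn 0.0
```

{"fn": "move_arm", "kwargs": {
  "commands": [
    [1,0,2,0,0],
    [1,0,4,0,0],
    [1,0,6,0,0],
    [1,0,7,0,0],
    [1,0,8,0,0],
    [1,0,9,0,0],
    [1,0,10,0,0],
    [1,0,11,0,0]
  ]
}}

```text
time: 7.33
position: [0.5792, 0.0216, 0.0996]
tool_rot: [-0.703, -0.072, 0.704, -0.07]
ft_force: [0.1, 5.6, 0.3]
grip_width: 0.0006
```

```bash
python3 -c "
from h import *
state((-105,0,100))"
```

```text
t 7.33 wheel mm [-105.    -9.5   99.6] F wheel [1.26 5.49 0.33] grip 0.6
tool y heading -78.46 x axis [-0.001  0.003 -1.   ] q6 1.21
shift mm [-0.4 -9.5 -0. ]
turn -0.03
```

{"fn": "move_arm", "kwargs": {
  "commands": [
    [1,0,1,0,0],
    [1,0,2,0,0],
    [1,0,3,0,0],
    [1,0,4,0,0],
    [1,0,5,0,0],
    [1,0,6,0,0],
    [1,0,7,0,0],
    [1,0,7,0,0]
  ]
}}

```text
time: 8.0
position: [0.5811, 0.0125, 0.0995]
tool_rot: [0.704, 0.071, -0.703, 0.071]
ft_force: [-0.4, 0.7, 0.3]
grip_width: 0.0003
```

```bash
python3 -c "
from h import *
state((-105,0,100))"
```

```text
t 8.0 wheel mm [-104.9  -18.7   99.5] F wheel [-0.3   0.73  0.33] grip 0.3
tool y heading -78.45 x axis [ 0. -0. -1.] q6 1.199
shift mm [ -0.5 -18.7   0.1]
turn -0.02
```

{"fn": "move_arm", "kwargs": {
  "commands": [
    [1,0,1,0,0],
    [1,0,2,0,0],
    [1,0,3,0,0],
    [1,0,4,0,0],
    [1,0,5,0,0],
    [1,0,6,0,0],
    [1,0,7,0,0],
    [1,0,7,0,0]
  ]
}}

```text
time: 8.67
position: [0.5824, 0.006, 0.0995]
tool_rot: [-0.704, -0.071, 0.704, -0.071]
ft_force: [0.0, 0.6, 0.6]
grip_width: 0.0004
```

```bash
python3 -c "
from h import *
state((-105,0,100))"
```

```text
t 8.67 wheel mm [-105.   -25.4   99.5] F wheel [0.13 0.57 0.62] grip 0.4
tool y heading -78.44 x axis [-0.  0. -1.] q6 1.188
shift mm [ -0.5 -25.4   0. ]
turn -0.01
```

{"fn": "move_arm", "kwargs": {
  "commands": [
    [1,0,0.7,0,0],
    [1,0,1.4,0,0],
    [1,0,2.1,0,0],
    [1,0,2.8,0,0],
    [1,0,2.8,0,0],
    [1,0,2.8,0,0]
  ]
}}

```text
time: 9.17
position: [0.5824, 0.0054, 0.0995]
tool_rot: [-0.703, -0.072, 0.704, -0.07]
ft_force: [-0.7, 7.3, 1.0]
grip_width: 0.0005
```

```bash
python3 -c "
from h import *
state((-105,0,100));d=wcam();save(d,'w4')
d=robot.camera('scene');c=d['image'][130:240,150:320];cv2.imwrite('pics/s4.png',cv2.resize(c[:,:,::-1],None,fx=4,fy=4));state()"
```

```text
t 9.17 wheel mm [-105.1  -26.    99.5] F wheel [0.77 7.28 0.96] grip 0.5
tool y heading -78.48 x axis [-0.001  0.003 -1.   ] q6 1.183
shift mm [ -0.4 -26.   -0.1]
turn -0.05
t 9.27 wheel mm [-105.1  -26.    99.5] F wheel [1.2  6.41 2.54] grip 0.4
tool y heading -78.47 x axis [-0.001  0.003 -1.   ] q6 1.183
```

View pics/s4.png

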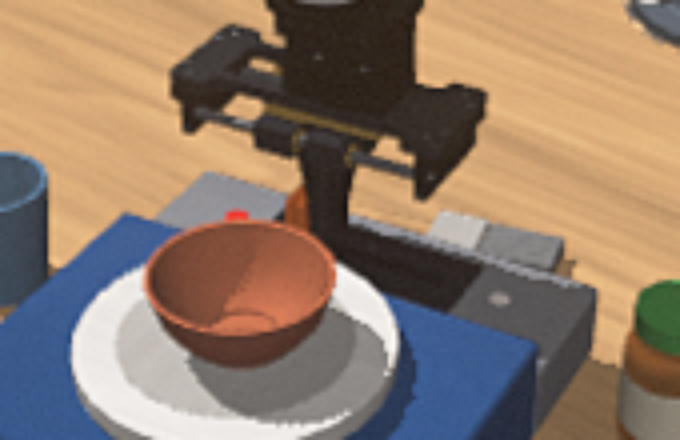

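View pics/w4.png

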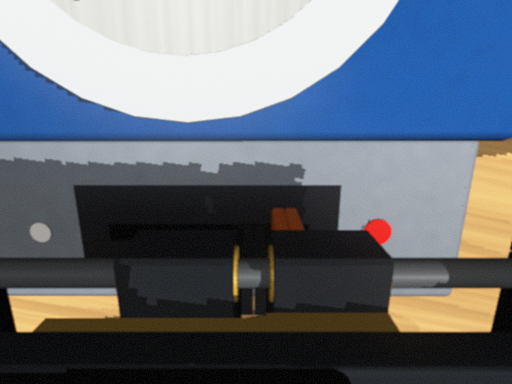

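{"fn": "move_arm", "kwargs": {
  "commands": [
    [1,0,-4,0,0],
    [1,0,-12,0,0],
    [1,-20,-12,0,0],
    [1,-50,-12,0,0],
    [1,-50,-12,0,0],
    [1,-50,-12,0,0]
  ]
}}

```text
time: 9.77
position: [0.5818, 0.0151, 0.1513]
tool_rot: [0.705, 0.071, -0.702, 0.072]
ft_force: [0.4, -0.4, -0.1]
grip_width: 0.0008
```

```bash
python3 -c "
from h import *
state((-105,-82,149));d=wcam();save(d,'w5')
for q in (0,4,20): print(q,[proj(d,O+(x*XV+(-43+q+y)*YV)*1e-3+[0,0,.1]).round(1) for x,y in((-88,-7),(-88,7),(-122,-7),(-122,7))])
"
```

```text
t 9.77 wheel mm [-103.8  -16.4  151.3] F wheel [ 0.29 -0.42 -0.08] grip 0.8
tool y heading -78.41 x axis [ 0.004 -0.001 -1.   ] q6 1.203
shift mm [ 2.4 65.6  1.3]
turn 0.02
0 [array([309.2, 199.1]), array([286.1, 199.1]), array([306.7, 250.4]), array([284.7, 250.4])]
4 [array([302.6, 199.1]), array([279.6, 199.1]), array([300.4, 250.4]), array([278.4, 250.4])]
20 [array([276.3, 199.1]), array([253.2, 199.1]), array([275.2, 250.4]), array([253.2, 250.4])]
```

View pics/w5.png

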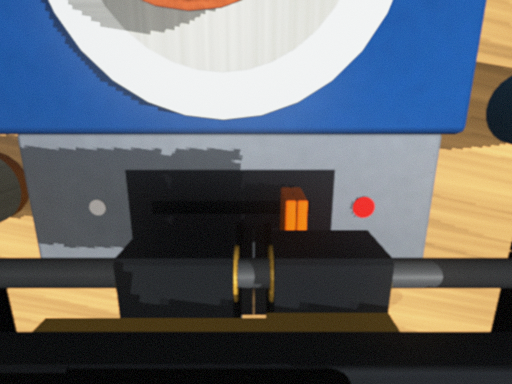

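The lever's top edge spans columns 286 to 308, which matches q≈0, so it's at the off stop. Next I'll cross over the lever to its red-dot side.

{"fn": "move_arm", "kwargs": {
  "commands": [
    [1,0,33,0,0],
    [1,0,64,0,0],
    [1,0,64,0,0],
    [1,25,64,0,0],
    [1,48,64,0,0],
    [1,50,64,0,0],
    [1,50,64,0,0],
    [1,50,64,0,0]
  ]
}}

```text
time: 10.48
position: [0.5932, -0.0473, 0.0993]
tool_rot: [-0.703, -0.071, 0.704, -0.071]
ft_force: [0.1, 0.7, 0.7]
grip_width: 0.0005
```

```bash
python3 -c "
from h import *
state((-105,-62,99.5));d=wcam();save(d,'w6')"
```

```text
t 10.48 wheel mm [-105.1  -79.8   99.3] F wheel [0.25 0.64 0.7 ] grip 0.5
tool y heading -78.42 x axis [-0.001  0.    -1.   ] q6 1.102
shift mm [ -0.2 -17.8  -0.1]
turn 0.01
```

View pics/w6.png

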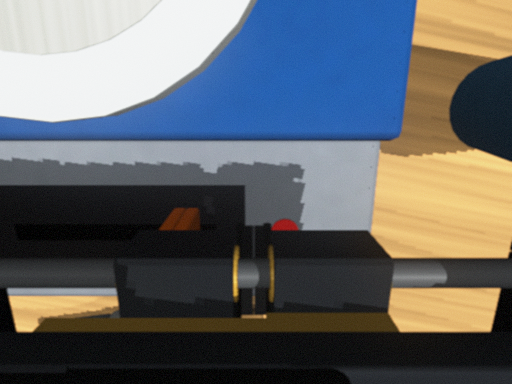

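{"fn": "move_arm", "kwargs": {
  "commands": [
    [1,0,-8,0,0],
    [1,0,-14,0,0],
    [1,0,-17,0,0],
    [1,0,-19,0,0],
    [1,0,-21,0,0],
    [1,0,-22.5,0,0],
    [1,0,-24,0,0],
    [1,0,-25.5,0,0]
  ]
}}

```text
time: 11.2
position: [0.5887, -0.0231, 0.0998]
tool_rot: [0.704, 0.071, -0.703, 0.072]
ft_force: [0.0, -5.1, 1.4]
grip_width: 0.0005
```

```bash
python3 -c "
from h import *
state()"
```

```text
t 11.2 wheel mm [-104.7  -55.2   99.8] F wheel [-0.99 -5.02  1.45] grip 0.5
tool y heading -78.4 x axis [ 0.001 -0.001 -1.   ] q6 1.141
```

{"fn": "move_arm", "kwargs": {
  "commands": [
    [1,0,-1,0,0],
    [1,0,-2,0,0],
    [1,0,-3,0,0],
    [1,0,-4,0,0],
    [1,0,-5,0,0],
    [1,0,-6,0,0],
    [1,0,-7,0,0],
    [1,0,-8,0,0]
  ]
}}

```text
time: 11.87
position: [0.5865, -0.0144, 0.0995]
tool_rot: [-0.703, -0.071, 0.704, -0.071]
ft_force: [0.1, -0.8, -0.3]
grip_width: 0.0003
```

```bash
python3 -c "
from h import *
state()"
```

```text
t 11.87 wheel mm [-105.   -46.2   99.5] F wheel [-0.02 -0.82 -0.25] grip 0.3
tool y heading -78.49 x axis [-0.     0.001 -1.   ] q6 1.154
```

{"fn": "move_arm", "kwargs": {
  "commands": [
    [1,0,-2,0,0],
    [1,0,-4,0,0],
    [1,0,-6,0,0],
    [1,0,-7,0,0],
    [1,0,-8,0,0],
    [1,0,-9,0,0],
    [1,0,-10,0,0],
    [1,0,-11,0,0]
  ]
}}

```text
time: 12.53
position: [0.5847, -0.0059, 0.0994]
tool_rot: [-0.703, -0.071, 0.704, -0.073]
ft_force: [-0.6, -7.7, -1.6]
grip_width: 0.0003
```

```bash
python3 -c "
from h import *
state()"
```

```text
t 12.53 wheel mm [-105.2  -37.5   99.4] F wheel [-2.12 -7.45 -1.61] grip 0.3
tool y heading -78.36 x axis [ 0.    -0.003 -1.   ] q6 1.171
```

{"fn": "move_arm", "kwargs": {
  "commands": [
    [1,0,-1,0,0],
    [1,0,-2,0,0],
    [1,0,-3,0,0],
    [1,0,-4,0,0],
    [1,0,-4.5,0,0],
    [1,0,-4.5,0,0]
  ]
}}

```text
time: 13.03
position: [0.5835, 0.0013, 0.0996]
tool_rot: [0.704, 0.072, -0.703, 0.071]
ft_force: [-0.4, -0.2, -0.3]
grip_width: 0.0006
```

```bash
python3 -c "
from h import *
state()"
```

```text
t 13.03 wheel mm [-104.9  -30.2   99.6] F wheel [-0.44 -0.07 -0.26] grip 0.6
tool y heading -78.42 x axis [ 0.     0.001 -1.   ] q6 1.178
```

```bash
python3 -c "
from h import *
state();d=wcam();save(d,'w7')
for q in (20,28,36,52): print(q,[proj(d,O+(x*XV+(-43+q+y)*YV)*1e-3+[0,0,.1]).round(1) for x,y in((-88,-7),(-88,7))])
"
```

```text
t 13.03 wheel mm [-104.9  -30.2   99.6] F wheel [-0.44 -0.07 -0.26] grip 0.6
tool y heading -78.42 x axis [ 0.     0.001 -1.   ] q6 1.178
20 [array([253.8, 229.6]), array([222.9, 229.5])]
28 [array([236.2, 229.5]), array([205.3, 229.5])]
36 [array([218.5, 229.5]), array([187.6, 229.5])]
52 [array([183.2, 229.5]), array([152.3, 229.5])]
```

View pics/w7.png

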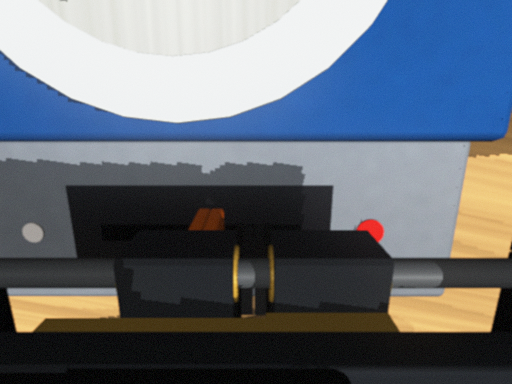

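The lever's edge at row 229 spans about 189 to 218, so it's in click 2 (36 mm). Now the last push, one click.

{"fn": "move_arm", "kwargs": {
  "commands": [
    [1,0,-2,0,0],
    [1,0,-4,0,0],
    [1,0,-6,0,0],
    [1,0,-7,0,0],
    [1,0,-8,0,0],
    [1,0,-9,0,0],
    [1,0,-10,0,0],
    [1,0,-11,0,0]
  ]
}}

```text
time: 13.75
position: [0.5819, 0.0093, 0.0997]
tool_rot: [0.704, 0.07, -0.703, 0.073]
ft_force: [-0.7, -8.6, -0.7]
grip_width: 0.0005
```

```bash
python3 -c "
from h import *
state()"
```

```text
t 13.75 wheel mm [-104.8  -22.    99.7] F wheel [-2.37 -8.32 -0.68] grip 0.5
tool y heading -78.36 x axis [ 0.001 -0.003 -1.   ] q6 1.196
```

{"fn": "move_arm", "kwargs": {
  "commands": [
    [1,0,-1,0,0],
    [1,0,-2,0,0],
    [1,0,-3,0,0],
    [1,0,-4,0,0],
    [1,0,-4.5,0,0],
    [1,0,-4.5,0,0]
  ]
}}

```text
time: 14.25
position: [0.5802, 0.0164, 0.0995]
tool_rot: [-0.703, -0.072, 0.704, -0.071]
ft_force: [-0.3, 0.6, 0.2]
grip_width: 0.0006
```

```bash
python3 -c "
from h import *
state();d=wcam();save(d,'w8')
for q in (36,44,52,60): print(q,[proj(d,O+(x*XV+(-43+q+y)*YV)*1e-3+[0,0,.1]).round(1) for x,y in((-88,-7),(-88,7))])
"
```

```text
t 14.25 wheel mm [-105.1  -14.8   99.5] F wheel [-0.14  0.61  0.19] grip 0.6
tool y heading -78.45 x axis [-0.     0.001 -1.   ] q6 1.204
36 [array([252.6, 229.2]), array([221.7, 229.2])]
44 [array([235. , 229.2]), array([204. , 229.2])]
52 [array([217.3, 229.2]), array([186.3, 229.2])]
60 [array([199.6, 229.2]), array([168.7, 229.1])]
```

View pics/w8.png

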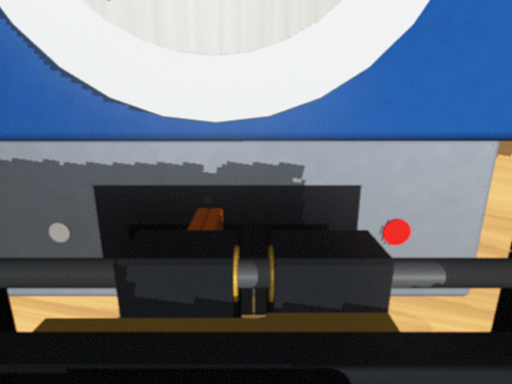

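The lever's edge now spans about 188 to 218, which is q≈52, the third click. I'll back off and lift.

{"fn": "move_arm", "kwargs": {
  "commands": [
    [1,0,6,0,0],
    [1,0,12,0,0],
    [1,-25,12,0,0],
    [1,-60,12,0,0],
    [1,-100,12,0,0],
    [1,-140,12,0,0],
    [1,-140,12,0,0],
    [1,-140,12,0,0]
  ]
}}

```text
time: 14.97
position: [0.5847, 0.0032, 0.2426]
tool_rot: [0.706, 0.07, -0.701, 0.072]
ft_force: [-0.9, 0.2, 0.2]
grip_width: 0.0006
```

```bash
python3 -c "
from h import *
state();d=wcam();save(d,'w9')
for q in (36,52,68): print(q,[proj(d,O+(x*XV+(-43+q+y)*YV)*1e-3+[0,0,.1]).round(1) for x,y in((-88,-7),(-88,7))])
d=robot.camera('top')
for n,z in(('jar',.1),('cup',.085),('brush',.02),('bowl',.155)):
  r=robot.regions_of(d,n)
  if r: u,v=np.argwhere(r[0]['pixels']).mean(0)[::-1]; print(n,at(d,u,v,z).round(4))
"
```

```text
t 14.97 wheel mm [-103.3  -28.6  242.6] F wheel [-0.82  0.33  0.16] grip 0.6
tool y heading -78.45 x axis [ 0.007 -0.001 -1.   ] q6 1.184
36 [array([236.8, 170.2]), array([220.9, 170.2])]
52 [array([218.6, 170.2]), array([202.7, 170.2])]
68 [array([200.4, 170.2]), array([184.4, 170.2])]
jar [0.5307 0.2361 0.1   ]
cup [ 0.6901 -0.1923  0.085 ]
brush [ 0.7034 -0.2065  0.02  ]
```

View pics/w9.png

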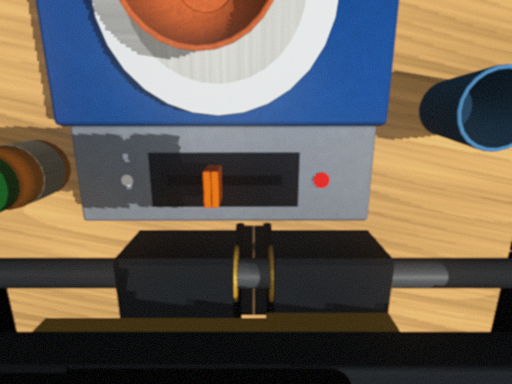

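```bash
python3 -c "
from h import *
print(robot.hand_in())"
```

```text
the job is handed in; nothing more can be done
None
```

I pushed the speed lever back to its off stop, then forward one click at a time to the third click. I used shut fingertips on one face at a time. The job is handed in, and the system reports no verdict.

- **Start:** the lever was in click 2 (36 mm), seen in both the top and wrist pictures.
- **Off stop:** I felt the hard stop at about 7 N, and the picture afterwards showed travel of about 0 mm.
- **Final position:** with the arm lifted clear, the fin's top edge was at columns 203 to 220, against 203 to 219 expected at 52 mm.
- **Forces:** the largest reading between moves was about 8.6 N, and about 0 N after lifting. Short peaks during a move would not show in these readings.
- **Other objects:** the jar and cup measured within about 1 mm of where they started. The final top picture gave no bowl reading, and its brush reading was a false match near the cup. The last wrist picture shows the bowl on the wheel head, but I have no final measurement for the bowl or brush; the arm went near neither.

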